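Turn the face-down slide carrier with the lifter

TASK

One slide carrier was set face down on the warming plate. Take the lifter from its rest, slide its thin blade under an open long edge of that carrier and tip it over on its opposite edge so that it ends face up, flat and wholly on the plate, then lay the lifter back in its rest as it was. Touch the carrier only with the lifter, never pick it up off the plate or throw it, and leave everything else on the bench where it is.

Things in the scene. Friction and masses are not known exactly. Their poses are not given: they have to be found in the camera images.
- carrier: Bare aluminium slide carrier, about 80 g, face down at the start: plate 96 (x) x 60 (y) x 4 mm thick; along both short ends of its face a rail 8 mm wide, 7 mm tall, 60 mm long (along y), at x = +-44. Origin: middle of the 4 mm plate; z points out of the plain back (up while face down, origin then 9 mm above the warming plate; down when face up, origin 2 mm above). Face up, two dark slide beds show.
- edge_a (a point): middle of one open long edge of the carrier (y = +30 mm, mid-thickness; axes as the carrier's). Face down, a gap 80 mm wide and 7 mm high lies under this edge, right through to the other one; the short ends are shut by the rails. Raised by this edge it pivots on the other, topples by itself at about 75 degrees and lands face up about 70 mm further on.
- edge_b (a point): the same for the other open long edge, y = -30 mm
- lifter: Lifter, 190 mm long, about 90 g. Steel blade 60 long, 26 wide, 2 mm thick; neck rising from x = -58 to -95; black handle 14 wide (y), 18 tall, from x = -190 to -90, parallel to the blade, its underside 44 and top 62 mm above the blade's underside. Origin: middle of the blade's front edge, underside; x points from handle to tip, z up. It starts in its rest.
- lifter_grip (a point): centre of the handle where it is best gripped, on the lifter at x = -130 mm, z = 53 mm; axes as the lifter's
- rest: Grey lifter rest fixed left or right of the plate: base 250 x 56 x 6 mm (x -105 to 145) and a forked post at x = -45 (14 mm long), its saddle 44 mm above the base's top, two cheeks 14 mm higher, slot 20 mm wide for the handle's rear. Origin: on the bench under the handle grip; x points to the blade's tip (tip at x = 130). The blade lies flat on the base, the handle in the fork.
- rest_grip (a point): where lifter_grip is when the lifter lies in its rest (59 mm above the bench); axes as the rest's
- plate: Dark warming plate fixed on the bench, 240 mm along its x, 420 mm along its y, 12 mm thick; the origin is the centre of its underside, so its top is at z = 12 mm
- spare: A second, identical slide carrier which already lies face up near one end (y = + or - 170 mm) of the plate, 11 mm tall; leave alone. Origin in the middle of its 4 mm plate, z up
- dish_stack: Stack of four round culture dishes handled as one, diameter 61 mm, 64 mm tall, near the other end of the plate; leave alone. Origin at the centre of its underside
- jar_a: Small capped jar, diameter 28 mm, 30 mm tall, near a corner of the plate; leave alone. Origin at the centre of its underside
- jar_b: As jar_a, near the opposite corner of the plate
- joystick: White joystick unit fixed on the bench, 100 x 120 mm, 35 mm tall with a stick up to 90 mm, on the side of the plate where the rest is not. Origin at the centre of its underside
- bottle: Bottle 56 mm wide and 120 mm tall beyond the plate; leave alone. Origin at the centre of its underside
- dish: Open glass dish 90 mm wide and 18 mm tall beyond the plate; leave alone. Origin at the centre of its underside
- marker: Marker pen 130 mm long, 12 mm thick, lying beyond the plate; leave alone. Origin at the centre of its underside
Not all that is in view belongs to the job. Leave any turquoise look-alike of the carrier alone.

How it is judged (in metres and radians):
On the way, in this order (a step that is already met when the one before it is completed fails the run):
1. the lifter is held clear of its rest (distance of lifter from where it was at the start of the episode above 0.05 m and contact force between lifter and the fingers above 0.5 N and contact force between lifter and rest below 0.01 N), for 0.2 s.
2. the held lifter props the carrier up at a slope of more than about 35 degrees (angle between carrier's own z axis and vertical between 0.6 and 2.4 rad and contact force between carrier and lifter above 0.02 N and contact force between lifter and the fingers above 0.5 N), for 0.15 s.
3. the carrier lies face up on the plate, still and clear of the lifter (angle between carrier's own z axis and vertical above 3.02 rad and linear speed of carrier below 0.03 m/s and angular speed of carrier below 0.3 rad/s and x of carrier in the frame of plate between -0.09 and 0.09 m and y of carrier in the frame of plate between -0.18 and 0.18 m and z of carrier in the frame of plate between 0.009 and 0.02 m and contact force between carrier and lifter below 0.01 N), for 0.2 s.
At the end, for the whole second after the job is handed in: The carrier lies flat, still and face up on the plate (origin within 90 mm in x, 180 mm in y of the plate's centre); the lifter lies released in its rest (grip within 15 mm of its place, level and in line within 6 degrees); nothing else has moved over 20 mm (angle between carrier's own z axis and vertical above 3.02 rad and linear speed of carrier below 0.03 m/s and angular speed of carrier below 0.3 rad/s and x of carrier in the frame of plate between -0.09 and 0.09 m and y of carrier in the frame of plate between -0.18 and 0.18 m and z of carrier in the frame of plate between 0.009 and 0.02 m and distance between lifter_grip and rest_grip below 0.015 m and angle between lifter's own z axis and vertical below 0.1 rad and angle between the x axis of lifter and the x axis of rest, either way round below 0.12 rad and linear speed of lifter below 0.02 m/s and contact force between lifter and the fingers below 0.01 N and distance of each of spare, dish_stack, jar_a, jar_b, bottle, dish, marker from where it was at the start of the episode below 0.02 m); the robot touches nothing.
It fails at once if the gripper or arm touches the carrier (contact force between carrier and the fingers above 0.3 N or contact force between carrier and the arm above 0.3 N).
It fails at once if the carrier is lifted off the plate or thrown (its middle more than 48 mm above the plate's top) (z of carrier in the frame of plate above 0.06 m).
It fails at once if something else on the bench is displaced by more than 20 mm (distance of any of spare, dish_stack, jar_a, jar_b, bottle, dish, marker from where it was at the start of the episode above 0.02 m).
It also fails if it takes over 64 s, if anything falls off the work surface, if the arm or the gripper's body presses on something with over 40 N, if the wrist force passes 120 N, or if a joint passes its speed limit or range.

ROBOT

A 7-joint arm with a two-finger parallel gripper is mounted at the origin on the work surface. World frame = base frame: x ahead of the robot, y to its left, z up, the work surface at z = 0. Lengths are in mm, angles in rad, forces in N, time in s.
With the tool pointing down it reaches from about 400 to 875 mm from the base axis. Payload 4.4 kg.
Tool frame: the origin (TCP) lies midway between the tips of the shut fingers; the grasp point (between the pads) lies 19 mm behind it (ctrl.pinch_z is the distance from the TCP to the grasp point, in mm); z points along the fingers, y is the line along which they close (so a half turn about z gives the same grasp; the last joint's range is limited). The gripper opens to 85 mm and grips with 20 to 120 N. Pads are 22 mm wide; open, the fingers measure 114 mm over their backs; the gripper's body (76 mm by 85 mm) begins 54 mm behind the grasp point. The pads swing forward as they close: fully open they stand 13 mm farther back than shut.
Start: joints at [1.232, 0.628, 0.038, 1.517, -0.027, 0.996, -0.02], TCP at [175.156, -625.97, 231.313] pointing down, gripper open.
Joint ranges: [-3.06, 3.06], [-0.37, 2.12], [-1.25, 1.32], [0.18, 2.47], [-1.1, 4.24], [0.23, 1.98], [-2.94, 2.94]. Speed limits (rad/s): [2.57, 2.57, 3.14, 3.14, 3.14, 3.14, 3.14].

INTERFACE

Orientations are given as [roll, pitch, yaw] about the fixed x, y, z axes, in that order (R = Rz(yaw) Ry(pitch) Rx(roll)).
In Python, from cell import read_state, cams, order, ctrl gives the robot as it stands.
- The arm moves only by the tool move_arm, never from a script. Its argument "targets" is text: rows parted by semicolons, each of 7 numbers parted by spaces: the gripper's target within -1 to 1 (fully open at 1, half-way at 0, shut at -1), then the shift along the tool's x, y, z in cm, then the turn, a rotation vector about the tool's x, y, z in degrees. A call has 1 to 5 rows; each row shifts and turns the commanded pose from where the row before left it, along the tool's axes as they then stand; what a row does not reach is not made up. A row lasts 1/12 s, in which the tool goes at most 41.7 mm and 7.16 degrees, less where a joint would pass 70% of its speed; a pose out of reach is approached as far as the arm can. A call with a gripper value outside its range is refused whole. The fingers move at their own pace and stop on an object; the grip force is fixed at half the most. Time passes only in rows, so rows that do not move let the fingers close. It gives the time, the measured TCP pose, the force, the opening and the grip force at its end, in the units of the state.
- read_state(): the state, without advancing time (a new reading comes with each control period).
- cams.get_image(name): name is "scene" or "top" or "wrist"; returns a dict with "color" (384x512x3 uint8, red, green, blue), "fovy" (degrees; the focal length in pixels is half the picture's height over the tangent of half this angle, whatever the lens; pixels are square), "cx", "cy" (the principal point, pixels), "rvec" (rotation vector, rad) and "tvec" (3), from world to camera coordinates, as OpenCV has them. Camera axes: x right, y down, z forward; pixel columns grow to the right and rows downward; lengths in mm; the calibration is good to about 2 mm. A picture is of the moment at which its call begins. There is no depth.
- order.finish_job(): hands the job in; it is judged then, once.
The state is a dict: "clock": time; "qpos": joint angles; "qd": joint speeds; "tau": joint torques, N m; "eef_pos": TCP position; "tool_rot": TCP orientation; "force": force on the tool from outside, world axes, zero at the start; "torque": the same for the moment, N m; "width": finger opening in mm; "gripper_force": force on a finger pad.
Only numpy, scipy, OpenCV 4.12 (cv2) and the standard library are available. Lean on these libraries where they do the work, as an engineer would, in place of code of your own. Each camera call takes 0.05 s, during which the arm holds its last target. There are 200 camera calls.

## Working session

There is one attempt and no reset: what is moved stays moved. The work goes in short steps, Python scripts to look and compute and a tool call to move; the robot and the scene stay as the last step left them, time stands still between calls to the robot, and variables do not carry over. Pictures are saved under pics/ and viewed, at most 10 in all, crops included, and the job is handed in when it is done.

Besides the shell and the picture viewer there is one more tool, called after "Call:" by a JSON object that holds its "name" and its "arguments", one argument or row to a line. move_arm: Moves the arm, as the interface text tells. Its arguments: {"type":"object","properties":{"targets":{"type":"string"}},"required":["targets"]}

```bash
ls; mkdir -p pics; python3 - <<'E'
from cell import read_state,cams,order,ctrl
import cv2,pickle
s=read_state();print(s['clock'],s['eef_pos'],s['tool_rot'],s['width'],s['force'],ctrl.pinch_z)
d={}
for n in ("scene","top"):
    i=cams.get_image(n);d[n]=i
    print(n,i['fovy'],i['cx'],i['cy'],i['rvec'],i['tvec'])
    cv2.imwrite(f"pics/{n}0.png",cv2.resize(i['color'][...,::-1],None,fx=1.5,fy=1.5,interpolation=cv2.INTER_CUBIC))
pickle.dump(d,open('d.pkl','wb'))
E
```

```text
pics
0.0 [ 174.99766468 -625.31769127  230.36110716] [-3.13959964e+00  5.01310589e-05  2.72811136e-01] 85.28634561970182 [-0.62384994  0.21744516 -0.05146192] 18.700000000000003
scene 57.37648049369755 249.94357908724925 187.62461517732788 [ 2.24842588  0.91652506 -0.35335079] [-399.0769618  -201.8430194  1133.52410486]
top 45.504962918365095 256.7770905027258 190.0617263071913 [ 2.13690858 -2.14814143  0.16211841] [  21.26872419  521.65933365 1199.67277313]
```

View pics/top0.png

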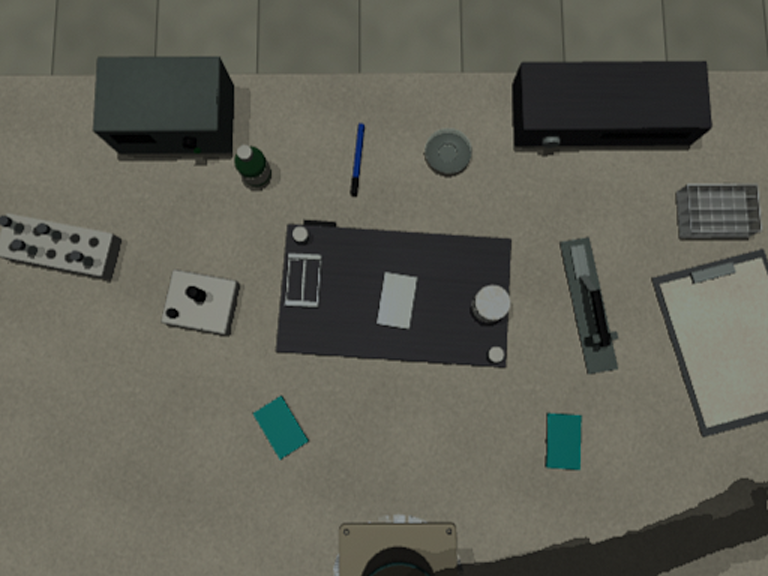

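View pics/scene0.png

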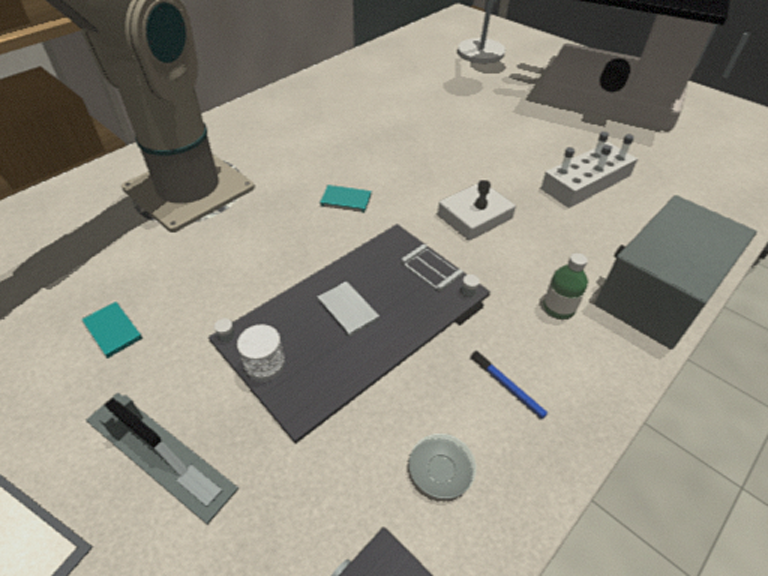

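The top view shows three candidates:
- The plain light plate at (397,300) is on the dark plate and face down with no beds, so it is the carrier.
- The plate at (303,280) shows two dark beds, so it is the spare.
- The turquoise ones at (280,428) and (563,440) are decoys.

The lifter and rest are at (588,305), with the tip toward the top of the image.

```bash
cat > h.py <<'E'
import numpy as np,cv2
def KRT(i):
    f=i['color'].shape[0]/2/np.tan(np.radians(i['fovy'])/2)
    return np.array([[f,0,i['cx']],[0,f,i['cy']],[0,0,1]]),cv2.Rodrigues(np.array(i['rvec'],float))[0],np.array(i['tvec'],float)
def p2w(i,uv,z):
    K,R,t=KRT(i);uv=np.atleast_2d(uv);C=-R.T@t
    d=(R.T@np.linalg.inv(K)@np.c_[uv,np.ones(len(uv))].T).T
    return C+d*((z-C[2])/d[:,2])[:,None]
def w2p(i,P):
    K,R,t=KRT(i);q=(K@(R@np.atleast_2d(P).T+t[:,None])).T;return q[:,:2]/q[:,2:]
def carrier(i,roi,z,thr=120,refine=True):
    x0,y0,x1,y1=roi
    g=cv2.cvtColor(i['color'],cv2.COLOR_RGB2GRAY)[y0:y1,x0:x1]
    g=cv2.resize(g,None,fx=4,fy=4,interpolation=cv2.INTER_CUBIC)
    t,m=cv2.threshold(g,0,255,cv2.THRESH_OTSU)
    c=max(cv2.findContours(m,0,1)[0],key=cv2.contourArea)[:,0,:].astype(float)
    w=p2w(i,(c+.5)/4-.5+[x0,y0],z)
    return t,cv2.minAreaRect(w[:,:2].astype(np.float32))
E
python3 - <<'E'
import pickle,cv2,numpy as np
from h import *
d=pickle.load(open('d.pkl','rb'));t=d['top'];s=d['scene']
print('top',carrier(t,(245,175,285,225),23)); print('scene',carrier(s,(205,180,260,230),23))
A=lambda l:np.array(l)/1.5
print('plate',p2w(t,A([[288,225],[511,238],[506,366],[277,352]]),12)[:,:2].round())
print('dish top',p2w(t,A([491,303]),76).round(),'jar',p2w(t,A([[300,234],[496,354]]),42).round(),'spare',p2w(t,A([303,280]),23).round())
print('joy',p2w(t,A([196,294]),90).round())
print('rest corners',p2w(t,A([[561,241],[588,237],[617,370],[589,374]]),6)[:,:2].round(1))
print('scene rest',p2w(s,A([[122,394],[238,489],[209,521],[88,418]]),6)[:,:2].round(1))
# rest pose guess
for n,i,r in(('top',t,(365,150,420,255)),('scene',s,(50,255,165,355))):
    x0,y0,x1,y1=r;c=i['color'][y0:y1,x0:x1,::-1]
    cv2.imwrite(f'pics/rest_{n}.png',cv2.resize(c,None,fx=5.5,fy=5.5,interpolation=cv2.INTER_CUBIC))
x0,y0,x1,y1=(240,165,345,255)
a=cv2.resize(cv2.imread('pics/rest_top.png'),(314,600));b=cv2.resize(cv2.imread('pics/rest_scene.png'),(486,423))
o=np.zeros((600,800,3),np.uint8);o[:,:314]=a;o[:423,314:]=b
cv2.imwrite('pics/rest.png',o)
E
```

```text
top (92.0, ((497.3237609863281, -1.636871337890625), (60.601837158203125, 96.96104431152344), 80.38679504394531))
scene (132.0, ((496.1665954589844, -3.7964706420898438), (61.36725616455078, 98.74506378173828), 80.25392150878906))
plate [[ 641.  200.]
 [ 614. -217.]
 [ 376. -200.]
 [ 404.  216.]]
dish top [[ 484. -166.   76.]] jar [[ 616.  173.   42.]
 [ 397. -177.   42.]] spare [[535. 169.  23.]]
joy [[500. 345.  90.]]
rest corners [[ 608.6 -311.1]
 [ 616.  -362. ]
 [ 368.4 -402.4]
 [ 361.4 -351.1]]
scene rest [[ 370.3 -348.5]
 [ 610.3 -311.4]
 [ 617.4 -360.7]
 [ 371.8 -401.9]]
```

View pics/rest.png

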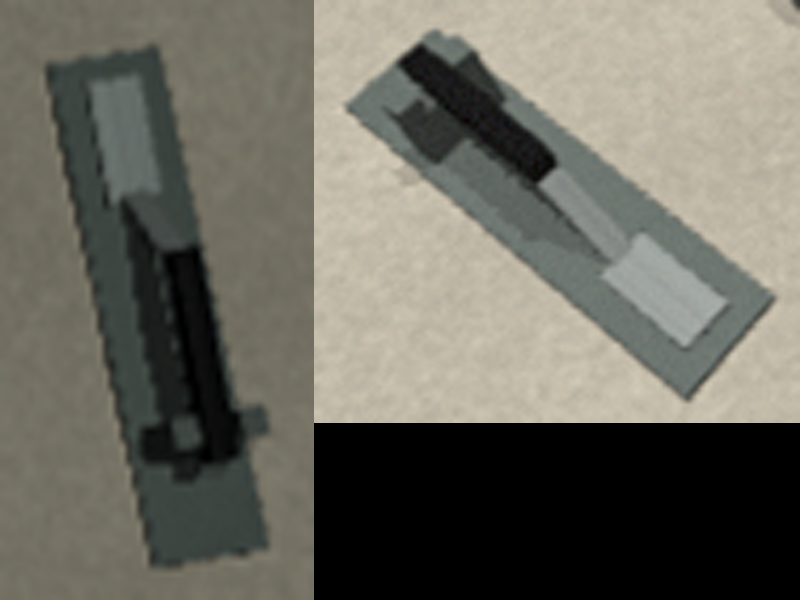

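The crop confirms that the lifter lies on its rest, with the tip at the top in the top view. I'll grip it with tool x opposite to lifter x, to keep joint 7 in range.

Call:
{"name": "move_arm", "arguments": {
  "targets": "1 3 -1.5 0 0 0 0;1 3 -1.5 0 0 0 0;1 3 -1.5 0 0 0 0;1 3 -1.5 0 0 0 0;1 3 -1.5 0 0 0 0"
}}

```text
clock: 0.52
eef_pos: [300.2, -511.9, 230.9]
tool_rot: [-3.141, 0.0, 0.272]
force: [0.1, -0.6, 0.0]
width: 85.5
gripper_force: 0.0
```

Call:
{"name": "move_arm", "arguments": {
  "targets": "1 3 -1.5 0 0 0 0;1 3 -1.5 0 0 0 0;1 3 -1.5 0 0 0 0;1 3 -1.5 0 0 0 0;1 3 -1.5 0 0 0 0"
}}

```text
clock: 0.93
eef_pos: [424.4, -399.2, 231.0]
tool_rot: [-3.141, 0.0, 0.273]
force: [0.6, -0.1, 0.5]
width: 85.4
gripper_force: 0.0
```

Call:
{"name": "move_arm", "arguments": {
  "targets": "1 3 -1.5 0 0 0 0;1 2.5 -1.5 0 0 0 0;1 0 0 0 0 0 -7;1 0 0 0 0 0 -7;1 0 0 0 0 0 -7"
}}

```text
clock: 1.35
eef_pos: [469.0, -355.9, 230.9]
tool_rot: [-3.141, 0.0, 0.648]
force: [-0.2, -0.7, -0.3]
width: 85.8
gripper_force: 0.0
```

```bash
python3 - <<'E'
from cell import *
s=read_state();print(s['qpos'],s['eef_pos'],s['tool_rot'])
E
```

```text
[ 0.64768763  0.54001293 -0.07184468  1.69278695  0.0468528   0.91145923
 -0.36600369] [ 468.98593215 -355.87060276  230.85393411] [-3.14069013e+00  4.35115867e-04  6.47506204e-01]
```

Call:
{"name": "move_arm", "arguments": {
  "targets": "1 0 0 0 0 0 -7;1 0 0 0 0 0 -7;1 0 0 0 0 0 -7;1 0 0 0 0 0 -7;1 0 0 0 0 0 -7"
}}

```text
clock: 1.77
eef_pos: [468.2, -356.8, 230.9]
tool_rot: [-3.141, -0.0, 1.256]
force: [-0.9, -0.4, -0.2]
width: 85.1
gripper_force: 0.0
```

Call:
{"name": "move_arm", "arguments": {
  "targets": "1 0 0 0 0 0 -7;1 0 0 0 0 0 -7;1 0 0 0 0 0 -7;1 0 0 0 0 0 -7;1 0 0 0 0 0 -7"
}}

```text
clock: 2.18
eef_pos: [468.2, -356.9, 230.9]
tool_rot: [-3.141, -0.001, 1.867]
force: [-0.5, 0.7, 0.8]
width: 85.6
gripper_force: 0.0
```

Call:
{"name": "move_arm", "arguments": {
  "targets": "1 0 0 0 0 0 -7;1 0 0 0 0 0 -7;1 0 0 0 0 0 -7;1 0 0 0 0 0 -7;1 0 0 0 0 0 -7"
}}

```text
clock: 2.6
eef_pos: [468.2, -356.9, 230.9]
tool_rot: [-3.141, -0.001, 2.478]
force: [-0.4, 0.4, -0.2]
width: 85.6
gripper_force: 0.0
```

Call:
{"name": "move_arm", "arguments": {
  "targets": "1 0 0 0 0 0 -7;1 0 0 0 0 0 -7;1 0 0 0 0 0 -7;1 0 0 0 0 0 -7;1 0 0 0 0 0 -7"
}}

```text
clock: 3.02
eef_pos: [468.1, -357.0, 230.9]
tool_rot: [3.141, -0.001, 3.089]
force: [-0.5, 0.4, -0.3]
width: 85.6
gripper_force: 0.0
```

Call:
{"name": "move_arm", "arguments": {
  "targets": "1 0 0 0 0 0 -7;1 0 0 0 0 0 -5;1 0 0 0 0 0 0"
}}

```text
clock: 3.27
eef_pos: [468.1, -357.0, 230.7]
tool_rot: [3.14, -0.001, -2.989]
force: [0.3, -1.1, -0.4]
width: 85.4
gripper_force: 0.0
```

```bash
python3 - <<'E'
from cell import *
from h import *
import pickle
s=read_state();print(s['qpos'],s['eef_pos'],s['tool_rot'])
i=cams.get_image('wrist');pickle.dump(i,open('w1.pkl','wb'))
a=i['color'][...,::-1].copy()
# project rest model guess
import math
y=math.radians(9.2);R=np.array([[math.cos(y),-math.sin(y),0],[math.sin(y),math.cos(y),0],[0,0,1]]);o=np.array([468.9,-359.8,0])
big=cv2.resize(a,None,fx=1.5,fy=1.5)
for P in([[130,-13,8],[130,13,8],[70,13,8],[70,-13,8]],[[-60,-7,68],[40,-7,68],[40,7,68],[-60,7,68]],[[145,-28,6],[145,28,6],[-105,28,6],[-105,-28,6]]):
    q=w2p(i,(R@np.array(P,float).T).T+o)*1.5
    cv2.polylines(big,[q.astype(int)],True,(0,0,255),1)
cv2.imwrite('pics/w1.png',big)
E
```

```text
[ 1.08574919  0.64882828 -0.79327231  1.67974685  0.52233088  1.03874793
  1.84377021] [ 468.07506917 -357.0287931   230.68398461] [ 3.14037116e+00 -5.26436281e-04 -2.98924458e+00]
```

View pics/w1.png

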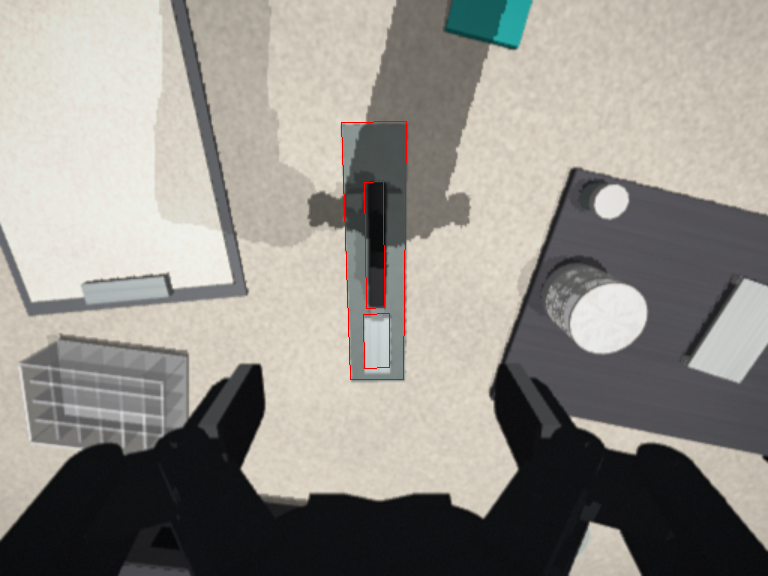

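The overlay matches the lifter well. I'll descend and grip.

Call:
{"name": "move_arm", "arguments": {
  "targets": "1 0 -0.3 3.5 0 0 0;1 0 0 3.5 0 0 0;1 0 0 3.5 0 0 0;1 0 0 3.5 0 0 0;1 0 0 3 0 0 0"
}}

```text
clock: 3.73
eef_pos: [468.0, -359.8, 59.1]
tool_rot: [3.141, -0.001, -2.994]
force: [0.7, -0.5, 0.3]
width: 85.6
gripper_force: 0.0
```

Call:
{"name": "move_arm", "arguments": {
  "targets": "1 0 0 1.5 0 0 0;1 0 0 0.5 0 0 0;0 0 0 0 0 0 0;-0.5 0 0 0 0 0 0;-1 0 0 0 0 0 0"
}}

```text
clock: 4.15
eef_pos: [470.1, -360.5, 42.9]
tool_rot: [-3.14, 0.002, -2.992]
force: [0.5, -0.1, -0.5]
width: 51.7
gripper_force: 0.0
```

Call:
{"name": "move_arm", "arguments": {
  "targets": "-1 0 0 0 0 0 0;-1 0 0 0 0 0 0;-1 0 0 0 0 0 0;-1 0 0 0 0 0 0;-1 0 0 0 0 0 0"
}}

```text
clock: 4.57
eef_pos: [469.4, -360.3, 42.2]
tool_rot: [-3.141, 0.001, -2.991]
force: [-0.6, 0.5, 6.3]
width: 12.6
gripper_force: 59.9
```

Call:
{"name": "move_arm", "arguments": {
  "targets": "-1 0 0 -1 0 0 0;-1 0 0 -2 0 0 0;-1 0 0 -3 0 0 0;-1 0 0 -3 0 0 0;-1 0 0 -3 0 0 0"
}}

```text
clock: 4.98
eef_pos: [468.6, -359.6, 162.8]
tool_rot: [3.141, -0.0, -2.991]
force: [1.1, -0.6, -1.0]
width: 13.0
gripper_force: 59.0
```

Call:
{"name": "move_arm", "arguments": {
  "targets": "-1 -0.9 3.5 0 0 0 0;-1 -0.9 3.5 0 0 0 0;-1 -0.9 3.5 0 0 0 0;-1 -0.9 3.5 0 0 0 0;-1 -0.9 3.5 0 0 0 0"
}}

```text
clock: 5.4
eef_pos: [486.9, -178.7, 161.9]
tool_rot: [-3.141, 0.0, -2.991]
force: [-0.2, 0.1, -1.1]
width: 12.8
gripper_force: 59.1
```

Call:
{"name": "move_arm", "arguments": {
  "targets": "-1 -0.9 3.5 0 0 0 0;-1 -0.9 3.5 0 0 0 0;-1 -0.9 3.5 0 0 0 0;-1 -0.9 3.5 0 0 0 0;-1 -0.9 3.5 0 0 0 0"
}}

```text
clock: 5.82
eef_pos: [505.2, 1.2, 161.8]
tool_rot: [-3.141, 0.0, -2.991]
force: [0.5, 0.1, -1.2]
width: 12.4
gripper_force: 59.1
```

Call:
{"name": "move_arm", "arguments": {
  "targets": "-1 -0.9 3.5 0 0 0 0;-1 -0.9 3.5 0 0 0 0;-1 -0.9 3.5 0 0 0 0;-1 -0.9 3.5 0 0 0 0;-1 -0.9 3 0 0 0 0"
}}

```text
clock: 6.23
eef_pos: [523.9, 177.3, 161.9]
tool_rot: [3.141, 0.0, -2.989]
force: [1.1, -1.0, -0.0]
width: 12.5
gripper_force: 59.1
```

Call:
{"name": "move_arm", "arguments": {
  "targets": "-1 0 0 0 0 0 7;-1 0 0 0 0 0 7;-1 0 0 0 0 0 7;-1 0 0 0 0 0 7;-1 0 0 0 0 0 7"
}}

```text
clock: 6.65
eef_pos: [524.2, 174.6, 161.7]
tool_rot: [3.142, -0.0, 2.676]
force: [-0.0, -0.5, -1.2]
width: 12.9
gripper_force: 59.1
```

Call:
{"name": "move_arm", "arguments": {
  "targets": "-1 0 0 0 0 0 7;-1 0 0 0 0 0 7;-1 0 0 0 0 0 7;-1 0 0 0 0 0 7;-1 0 0 0 0 0 7"
}}

```text
clock: 7.07
eef_pos: [524.2, 174.6, 161.7]
tool_rot: [3.142, -0.0, 2.065]
force: [-0.5, -0.7, -0.6]
width: 13.1
gripper_force: 59.1
```

Call:
{"name": "move_arm", "arguments": {
  "targets": "-1 0 0 0 0 0 7;-1 0 0 0 0 0 7;-1 0 0 0 0 0 7;-1 0 0 0 0 0 7;-1 0 0 0 0 0 7"
}}

```text
clock: 7.48
eef_pos: [524.1, 174.7, 161.7]
tool_rot: [-3.141, -0.001, 1.454]
force: [-0.6, 0.1, -0.7]
width: 12.7
gripper_force: 59.1
```

Call:
{"name": "move_arm", "arguments": {
  "targets": "-1 0 0 0 0 0 3;-1 0 0 0 0 0 0;-1 0 0 0 0 0 0"
}}

```text
clock: 7.73
eef_pos: [524.2, 174.7, 161.6]
tool_rot: [-3.142, -0.0, 1.41]
force: [0.4, -0.7, -1.5]
width: 12.9
gripper_force: 59.1
```

```bash
python3 - <<'E'
from cell import *
from h import *
import pickle
s=read_state();e=s['eef_pos'];print(s['qpos'],e,s['tool_rot'])
a=s['tool_rot'][2]+np.pi;R=np.array([[np.cos(a),-np.sin(a),0],[np.sin(a),np.cos(a),0],[0,0,1]])
o=e+R@[130,0,-36.2]
out=np.zeros((600,800,3),np.uint8);D={}
for k,n in enumerate(('top','scene')):
    i=cams.get_image(n);D[n]=i
    P=(R@np.array([[0,-13,0],[0,13,0],[-60,13,0],[-60,-13,0]],float).T).T+o
    q=w2p(i,P);r=(225,110,325,260) if k==0 else (200,100,340,260)
    b=i['color'][r[1]:r[3],r[0]:r[2],::-1];f=4 if k==0 else 2.85
    b=cv2.resize(b,None,fx=f,fy=f,interpolation=cv2.INTER_CUBIC)
    cv2.polylines(b,[((q-[r[0],r[1]])*f).astype(int)],True,(0,0,255),1)
    out[:b.shape[0],400*k:400*k+b.shape[1]]=b[:600,:400]
pickle.dump(D,open('d2.pkl','wb'))
cv2.imwrite('pics/m2.png',out)
E
```

```text
[-0.26565464  0.58275055 -0.16097243  1.86051828  0.13553664  0.70873939
 -0.66479034] [524.21259697 174.71522287 161.61755652] [-3.14153752e+00 -2.69915460e-04  1.40957202e+00]
```

View pics/m2.png

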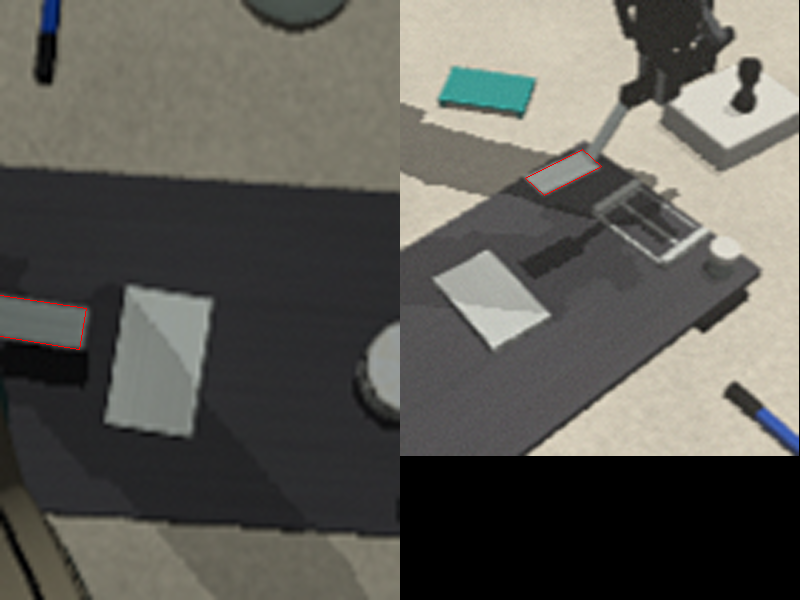

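The model matches the lifter to about 1 mm. The tip is 19 mm outside the carrier's +y edge and centred on it. I'll descend, insert about 11 mm and check.

Call:
{"name": "move_arm", "arguments": {
  "targets": "-1 0 0 3 0 0 0;-1 0 0 3 0 0 0;-1 0 0 3 0 0 0;-1 0 0 1.5 0 0 0;-1 0 0 0.4 0 0 0"
}}

```text
clock: 8.25
eef_pos: [522.4, 173.7, 49.5]
tool_rot: [-3.137, 0.002, 1.408]
force: [-0.3, -0.6, -0.1]
width: 12.8
gripper_force: 59.1
```

Call:
{"name": "move_arm", "arguments": {
  "targets": "-1 0 0 0 0 0 0;-1 0 0 0 0 0 0"
}}

```text
clock: 8.42
eef_pos: [525.1, 174.7, 53.0]
tool_rot: [3.141, -0.001, 1.408]
force: [0.9, -0.2, -0.4]
width: 12.9
gripper_force: 59.1
```

Call:
{"name": "move_arm", "arguments": {
  "targets": "-1 0 0 0.28 0 0 0;-1 -0.5 0 0 0 0 0;-1 -0.6 0 0 0 0 0;-1 0 0 0 0 0 0;-1 0 0 0 0 0 0"
}}

```text
clock: 8.83
eef_pos: [522.9, 162.6, 50.0]
tool_rot: [3.141, 0.0, 1.406]
force: [0.5, -0.3, -1.2]
width: 12.9
gripper_force: 59.1
```

Call:
{"name": "move_arm", "arguments": {
  "targets": "-1 -0.5 0 0 0 0 0;-1 -0.5 0 0 0 0 0;-1 -0.5 0 0 0 0 0;-1 -0.4 0 0 0 0 0;-1 0 0 0 0 0 0"
}}

```text
clock: 9.25
eef_pos: [519.3, 143.2, 49.5]
tool_rot: [-3.141, 0.001, 1.406]
force: [-0.2, 0.9, -1.7]
width: 13.1
gripper_force: 59.1
```

```bash
python3 - <<'E'
from cell import *
from h import *
s=read_state();e=s['eef_pos'];print(e,s['tool_rot'],s['force'])
i=cams.get_image('scene')
r=(200,150,320,240)
b=cv2.resize(i['color'][r[1]:r[3],r[0]:r[2],::-1],None,fx=6,fy=6,interpolation=cv2.INTER_CUBIC)
cv2.imwrite('pics/m3.png',b)
t=cams.get_image('top');print(carrier(t,(255,175,285,225),23),carrier(i,(205,180,260,230),23))
E
```

```text
[519.29052499 143.16730372  49.45544921] [-3.14117500e+00  1.19389377e-03  1.40564203e+00] [-0.18637736  0.8792638  -1.72924177]
(87.0, ((497.410888671875, -1.4853248596191406), (61.43388366699219, 97.2845458984375), 80.09650421142578)) (128.0, ((499.75909423828125, 16.07241439819336), (103.38599395751953, 98.9627685546875), 80.74591827392578))
```

View pics/m3.png

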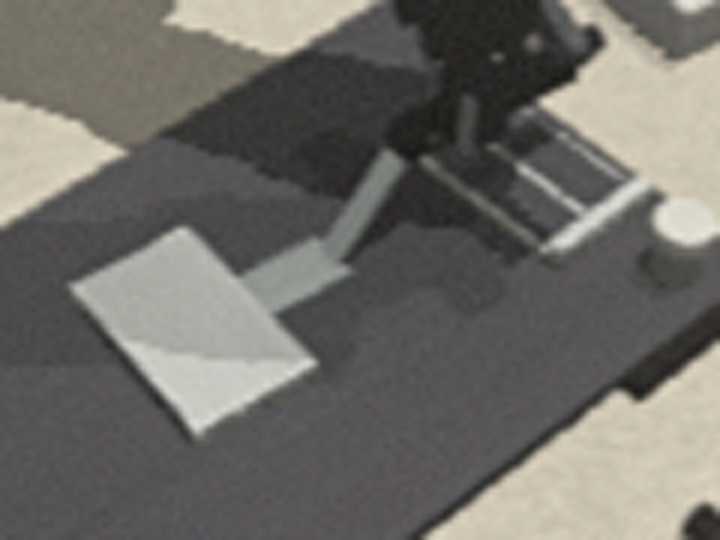

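The blade is under the edge and the carrier hasn't moved. I'll tip it along an arc about the far edge.

Call:
{"name": "move_arm", "arguments": {
  "targets": "-1 0 0 -0.4 0 0 0;-1 -0.1 0 -0.4 0 0 0;-1 -0.1 0 -0.4 0 0 0;-1 -0.17 0 -0.38 0 0 0;-1 -0.17 0 -0.38 0 0 0"
}}

```text
clock: 9.77
eef_pos: [518.7, 139.5, 69.7]
tool_rot: [3.141, -0.0, 1.407]
force: [0.4, 0.4, -0.9]
width: 12.9
gripper_force: 59.0
```

Call:
{"name": "move_arm", "arguments": {
  "targets": "-1 -0.23 0 -0.35 0 0 0;-1 -0.23 0 -0.35 0 0 0;-1 -0.29 0 -0.3 0 0 0;-1 -0.29 0 -0.3 0 0 0;-1 0 0 0 0 0 0"
}}

```text
clock: 10.18
eef_pos: [517.2, 128.3, 82.7]
tool_rot: [3.141, 0.0, 1.406]
force: [0.6, 1.4, -1.7]
width: 12.8
gripper_force: 59.0
```

```bash
python3 - <<'E'
from cell import *
from h import *
s=read_state();e=s['eef_pos'];print(e,s['tool_rot'],s['force'])
o=np.zeros((480,800,3),np.uint8)
for k,(n,r) in enumerate((('scene',(190,150,290,240)),('top',(225,160,315,240)))):
    i=cams.get_image(n)
    b=cv2.resize(i['color'][r[1]:r[3],r[0]:r[2],::-1],None,fx=4,fy=4,interpolation=cv2.INTER_CUBIC)
    o[:b.shape[0],k*400:k*400+b.shape[1]]=b
cv2.imwrite('pics/m4.png',o)
E
```

```text
[517.20735384 128.31862528  82.73665629] [3.14086456e+00 2.27775756e-04 1.40619833e+00] [ 0.64805538  1.43590954 -1.69347169]
```

View pics/m4.png

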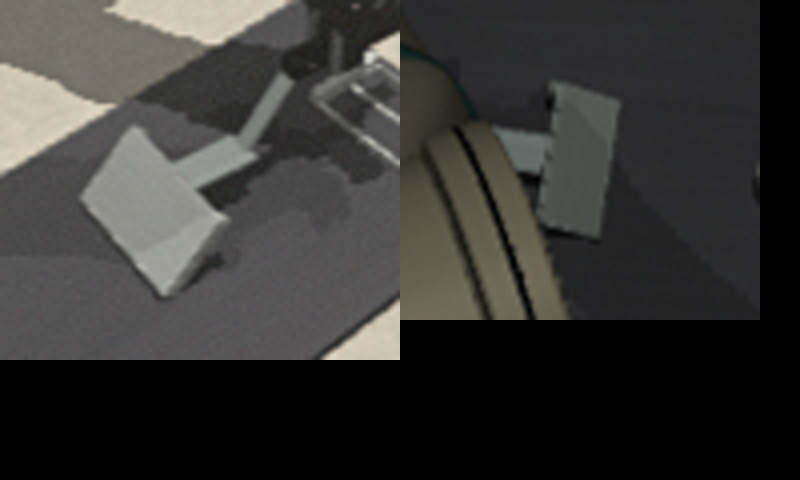

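The carrier is propped at about 40° with the pivot edge unmoved. I'll continue the arc.

Call:
{"name": "move_arm", "arguments": {
  "targets": "-1 -0.33 0 -0.25 0 0 0;-1 -0.33 0 -0.25 0 0 0;-1 -0.37 0 -0.2 0 0 0;-1 -0.37 0 -0.2 0 0 0;-1 -0.2 0 -0.06 0 0 0"
}}

```text
clock: 10.7
eef_pos: [514.4, 112.5, 92.1]
tool_rot: [3.141, 0.0, 1.407]
force: [-0.0, 0.7, -0.5]
width: 12.6
gripper_force: 59.0
```

Call:
{"name": "move_arm", "arguments": {
  "targets": "-1 -0.2 0 -0.06 0 0 0;-1 -0.2 0 -0.06 0 0 0;-1 -0.2 0 -0.06 0 0 0;-1 -0.2 0 -0.03 0 0 0;-1 -0.2 0 -0.03 0 0 0"
}}

```text
clock: 11.12
eef_pos: [512.7, 103.4, 94.1]
tool_rot: [-3.142, 0.0, 1.407]
force: [-0.5, 0.5, -0.8]
width: 12.7
gripper_force: 59.0
```

```bash
python3 - <<'E'
from cell import *
from h import *
s=read_state();e=s['eef_pos'];print(e,s['tool_rot'],s['force'])
o=np.zeros((480,800,3),np.uint8)
for k,(n,r) in enumerate((('scene',(170,150,270,250)),('top',(235,160,335,240)))):
    i=cams.get_image(n)
    b=cv2.resize(i['color'][r[1]:r[3],r[0]:r[2],::-1],None,fx=4,fy=4,interpolation=cv2.INTER_CUBIC)
    o[:b.shape[0],k*400:k*400+b.shape[1]]=b
cv2.imwrite('pics/m5.png',o)
E
```

```text
[512.68355937 103.41576425  94.11743977] [-3.14154130e+00  5.06419269e-05  1.40741497e+00] [-0.49743304  0.53094317 -0.77759928]
```

View pics/m5.png

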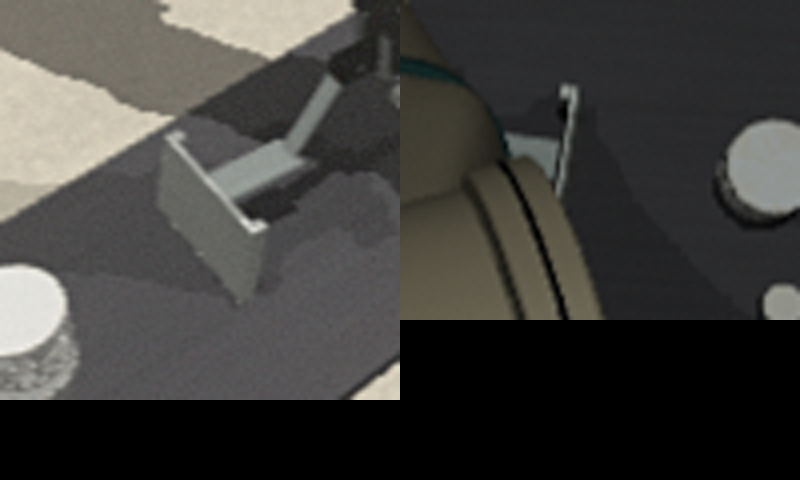

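It's almost at the tipping point, so I'll nudge it slowly.

Call:
{"name": "move_arm", "arguments": {
  "targets": "-1 -0.2 0 -0.02 0 0 0;-1 -0.2 0 0 0 0 0;-1 -0.2 0 0 0 0 0;-1 -0.2 0 0 0 0 0;-1 0 0 0 0 0 0"
}}

```text
clock: 11.63
eef_pos: [511.3, 95.0, 94.3]
tool_rot: [-3.141, 0.0, 1.407]
force: [-0.5, -0.4, -0.7]
width: 12.6
gripper_force: 59.0
```

```bash
cat > look.py <<'E'
import sys
from cell import *
from h import *
s=read_state();e=s['eef_pos'];print(s['clock'],e,s['tool_rot'],s['force'])
t=cams.get_image('top')
g=t['color'][160:240,250:335].max(2);print((g>95).sum());m=np.argwhere(t['color'][175:220,262:305].max(2)>70);print(len(m),m.min(0)+[175,262],m.max(0)+[175,262],np.median(m,0)+[175,262])
E
python3 look.py
```

```text
11.6333 [511.30511326  95.00675209  94.27650408] [-3.14142470e+00  4.82480559e-04  1.40661738e+00] [-0.52493677 -0.37656203 -0.72938311]
934
505 [185 262] [219 303] [207. 280.]
```

```bash
python3 - <<'E'
from cell import *
from h import *
o=np.zeros((400,800,3),np.uint8)
for k,(n,r) in enumerate((('scene',(150,150,250,250)),('top',(235,160,335,240)))):
    i=cams.get_image(n)
    b=cv2.resize(i['color'][r[1]:r[3],r[0]:r[2],::-1],None,fx=4,fy=4,interpolation=cv2.INTER_CUBIC)
    o[:b.shape[0],k*400:k*400+b.shape[1]]=b
cv2.imwrite('pics/m6.png',o)
E
```

```text
(no output)
```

View pics/m6.png

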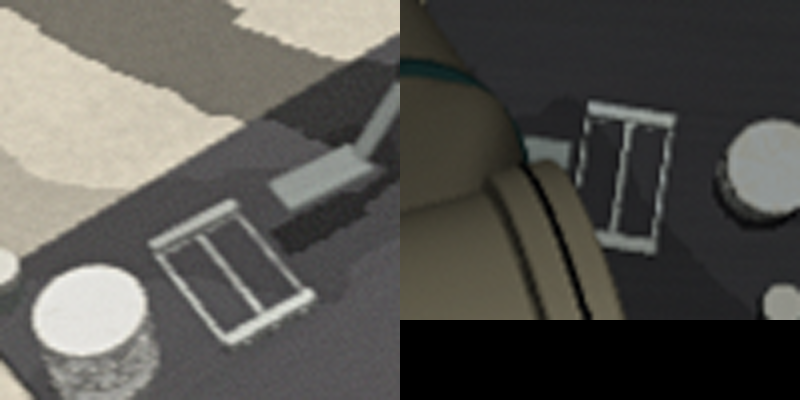

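The carrier is face up, flat and clear of everything, at scene crop (230,270). Now I'll take the lifter back to its rest.

Call:
{"name": "move_arm", "arguments": {
  "targets": "-1 1 0 -2 0 0 0;-1 0 0 -3 0 0 0;-1 0 0 -2.9 0 0 0;-1 0 0 0 0 0 -7;-1 0 0 0 0 0 -7"
}}

```text
clock: 12.2
eef_pos: [514.4, 106.2, 175.4]
tool_rot: [3.137, -0.0, 1.658]
force: [0.3, -0.9, -1.4]
width: 12.8
gripper_force: 59.0
```

Call:
{"name": "move_arm", "arguments": {
  "targets": "-1 0 0 0 0 0 -7;-1 0 0 0 0 0 -7;-1 0 0 0 0 0 -7;-1 0 0 0 0 0 -7;-1 0 0 0 0 0 -7"
}}

```text
clock: 12.62
eef_pos: [513.0, 105.6, 173.4]
tool_rot: [3.142, 0.0, 2.269]
force: [0.3, -1.5, -0.4]
width: 12.9
gripper_force: 59.0
```

Call:
{"name": "move_arm", "arguments": {
  "targets": "-1 0 0 0 0 0 -7;-1 0 0 0 0 0 -7;-1 0 0 0 0 0 -7;-1 0 0 0 0 0 -7;-1 0 0 0 0 0 -7"
}}

```text
clock: 13.03
eef_pos: [513.1, 105.6, 173.3]
tool_rot: [-3.142, 0.0, 2.879]
force: [0.4, 0.1, -1.2]
width: 13.0
gripper_force: 59.0
```

Call:
{"name": "move_arm", "arguments": {
  "targets": "-1 0 0 0 0 0 -7;-1 0 0 0 0 0 -7;-1 0 0 0 0 0 -7;-1 0 0 0 0 0 -3;-1 0 0 0 0 0 0"
}}

```text
clock: 13.45
eef_pos: [513.0, 105.4, 173.1]
tool_rot: [3.141, -0.0, -2.99]
force: [-0.2, -0.3, -1.2]
width: 12.8
gripper_force: 59.1
```

Call:
{"name": "move_arm", "arguments": {
  "targets": "-1 0.8 -3.4 0 0 0 0;-1 0.8 -3.4 0 0 0 0;-1 0.8 -3.4 0 0 0 0;-1 0.8 -3.4 0 0 0 0;-1 0.8 -3.4 0 0 0 0"
}}

```text
clock: 13.87
eef_pos: [498.7, -70.1, 173.4]
tool_rot: [-3.141, 0.0, -2.993]
force: [1.0, -0.0, 0.3]
width: 12.7
gripper_force: 59.1
```

Call:
{"name": "move_arm", "arguments": {
  "targets": "-1 0.8 -3.4 0 0 0 0;-1 0.8 -3.4 0 0 0 0;-1 0.8 -3.4 0 0 0 0;-1 0.8 -3.4 0 0 0 0;-1 0.8 -3.4 0 0 0 0"
}}

```text
clock: 14.28
eef_pos: [484.5, -244.4, 173.4]
tool_rot: [-3.141, -0.0, -2.993]
force: [0.7, 0.7, -0.9]
width: 13.0
gripper_force: 59.1
```

Call:
{"name": "move_arm", "arguments": {
  "targets": "-1 0.8 -3.4 0 0 0 0;-1 0.8 -3.4 0 0 0 0;-1 0.8 -3.4 0 0 0 0;-1 0 0 0 0 0 0;-1 0 0 0 0 0 0"
}}

```text
clock: 14.7
eef_pos: [475.4, -349.7, 172.7]
tool_rot: [-3.141, -0.001, -2.998]
force: [-0.7, 0.3, -1.5]
width: 12.9
gripper_force: 59.1
```

```bash
python3 - <<'E'
from cell import *
import numpy as np
s=read_state();e=np.array(s['eef_pos']);y=s['tool_rot'][2];print(s['clock'],e,s['tool_rot'],s['force'],s['qpos'])
d=np.array([469.2,-360.1,42.2])-e
print('tool dx,dy,dz mm',d[0]*np.cos(y)+d[1]*np.sin(y),d[0]*np.sin(y)-d[1]*np.cos(y),-d[2],'turn z',np.degrees((y+2.991)))
E
```

```text
14.7 [ 475.39865767 -349.68980561  172.70230177] [-3.14132032e+00 -7.90010986e-04 -2.99801796e+00] [-0.74764059  0.2812185  -1.5407306 ] [ 1.03992474  0.71515406 -0.74945165  1.73637263  0.59164897  0.93062824
  1.75989478]
tool dx,dy,dz mm 7.624389519213208 -9.416166340140286 130.50230177127793 turn z -0.4020992411753091
```

Call:
{"name": "move_arm", "arguments": {
  "targets": "-1 0.76 -0.94 0 0 0 -0.4;-1 0 0 3 0 0 0;-1 0 0 3 0 0 0;-1 0 0 3 0 0 0;-1 0 0 1 0 0 0"
}}

```text
clock: 15.12
eef_pos: [468.4, -354.8, 69.8]
tool_rot: [3.137, -0.005, -2.983]
force: [-1.6, 0.4, -1.7]
width: 12.7
gripper_force: 59.1
```

Call:
{"name": "move_arm", "arguments": {
  "targets": "-1 0 0 0 0 0 0;-1 0 0 0 0 0 0"
}}

```text
clock: 15.28
eef_pos: [471.3, -356.4, 73.9]
tool_rot: [3.141, 0.001, -2.983]
force: [1.9, -0.7, 0.2]
width: 12.7
gripper_force: 59.1
```

```bash
python3 - <<'E'
from cell import *
import numpy as np
s=read_state();e=np.array(s['eef_pos']);y=s['tool_rot'][2];print(s['clock'],e,s['tool_rot'],s['force'])
d=np.array([469.2,-360.1,42.2])-e
print('tool dx,dy,dz mm',d[0]*np.cos(y)+d[1]*np.sin(y),d[0]*np.sin(y)-d[1]*np.cos(y),-d[2],'turn z',np.degrees((y+2.991)))
E
```

```text
15.2833 [ 471.33635849 -356.38851292   73.93949926] [ 3.14110968e+00  5.97719486e-04 -2.98283856e+00] [ 1.88086188 -0.7248135   0.18208845]
tool dx,dy,dz mm 2.6962357258851792 -3.327082336291419 31.73949925807591 turn z 0.46761620225870815
```

Call:
{"name": "move_arm", "arguments": {
  "targets": "-1 0.27 -0.33 0 0 0 0.4;-1 0 0 0 0 0 0;-1 0 0 0 0 0 0"
}}

```text
clock: 15.53
eef_pos: [468.9, -362.1, 74.8]
tool_rot: [-3.14, 0.002, -2.992]
force: [0.9, 0.3, -1.1]
width: 12.9
gripper_force: 59.1
```

```bash
python3 - <<'E'
from cell import *
import numpy as np
s=read_state();e=np.array(s['eef_pos']);y=s['tool_rot'][2];print(s['clock'],e,s['tool_rot'],s['force'])
d=np.array([469.2,-360.1,42.2])-e
print('tool dx,dy,dz mm',d[0]*np.cos(y)+d[1]*np.sin(y),d[0]*np.sin(y)-d[1]*np.cos(y),-d[2],'turn z',np.degrees((y+2.991)))
E
```

```text
15.5333 [ 468.87581324 -362.12597542   74.83049572] [-3.13953332e+00  1.57738229e-03 -2.99210093e+00] [ 0.86525527  0.27875243 -1.05089361]
tool dx,dy,dz mm -0.6223108210220347 1.9550965929059476 32.6304957174077 turn z -0.06307880389738788
```

Call:
{"name": "move_arm", "arguments": {
  "targets": "-1 0 0.15 1 0 0 0;-1 0 0 0.5 0 0 0;-1 0 0 0 0 0 0;-1 0 0 0 0 0 0"
}}

```text
clock: 15.87
eef_pos: [467.7, -359.3, 57.7]
tool_rot: [3.141, -0.001, -2.991]
force: [-0.0, -0.3, -0.7]
width: 12.5
gripper_force: 59.1
```

```bash
python3 - <<'E'
from cell import *
import numpy as np
s=read_state();e=np.array(s['eef_pos']);y=s['tool_rot'][2];print(s['clock'],e,s['tool_rot'],s['force'],s['qd'])
d=np.array([469.2,-360.1,42.2])-e
print('tool dx,dy,dz mm',d[0]*np.cos(y)+d[1]*np.sin(y),d[0]*np.sin(y)-d[1]*np.cos(y),-d[2],'turn z',np.degrees((y+2.991)))
E
```

```text
15.8667 [ 467.67813626 -359.32306671   57.68315487] [ 3.14066027e+00 -8.88109902e-04 -2.99077403e+00] [-0.04765952 -0.33372162 -0.73675988] [ 0.00099111 -0.00695642 -0.00915499 -0.0075103  -0.0026017   0.00222777
  0.00141692]
tool dx,dy,dz mm -1.3878558707161506 -0.996770111662163 15.483154872000775 turn z 0.012947236624284687
```

Call:
{"name": "move_arm", "arguments": {
  "targets": "-1 -0.14 -0.1 0.6 0 0 0;-1 0 0 0.5 0 0 0;-1 0 0 0.2 0 0 0;-1 0 0 0.1 0 0 0;-1 0 0 0 0 0 0"
}}

```text
clock: 16.28
eef_pos: [469.4, -360.3, 43.9]
tool_rot: [3.141, -0.0, -2.991]
force: [0.3, -0.6, -0.3]
width: 12.8
gripper_force: 59.1
```

Call:
{"name": "move_arm", "arguments": {
  "targets": "-1 0 0 0.1 0 0 0;-1 0 0 0 0 0 0;-1 0 0 0 0 0 0"
}}

```text
clock: 16.53
eef_pos: [469.7, -360.5, 43.4]
tool_rot: [-3.141, 0.0, -2.991]
force: [0.7, -0.6, -1.4]
width: 12.9
gripper_force: 59.1
```

Call:
{"name": "move_arm", "arguments": {
  "targets": "-1 0 0 0.1 0 0 0;-1 0 0 0 0 0 0;-0.5 0 0 0 0 0 0;0 0 0 0 0 0 0;0.5 0 0 0 0 0 0"
}}

```text
clock: 16.95
eef_pos: [469.7, -360.5, 42.5]
tool_rot: [-3.141, 0.0, -2.991]
force: [0.5, 0.1, -0.0]
width: 44.6
gripper_force: 0.0
```

Call:
{"name": "move_arm", "arguments": {
  "targets": "1 0 0 0 0 0 0;1 0 0 0 0 0 0;1 0 0 0 0 0 0;1 0 0 0 0 0 0"
}}

```text
clock: 17.28
eef_pos: [469.7, -360.5, 42.3]
tool_rot: [-3.142, 0.0, -2.991]
force: [-1.2, -0.5, 1.1]
width: 85.5
gripper_force: 0.0
```

Call:
{"name": "move_arm", "arguments": {
  "targets": "1 0 0 -1 0 0 0;1 0 0 -2 0 0 0;1 0 0 -3 0 0 0;1 0 0 -3.5 0 0 0;1 0 0 -3.5 0 0 0"
}}

```text
clock: 17.7
eef_pos: [469.3, -359.9, 174.1]
tool_rot: [3.141, -0.0, -2.99]
force: [0.7, -0.4, -0.0]
width: 85.1
gripper_force: 0.0
```

Call:
{"name": "move_arm", "arguments": {
  "targets": "1 0 0 -3.5 0 0 0;1 0 0 -2 0 0 0;1 0 0 0 0 0 0;1 0 0 0 0 0 0;1 0 0 0 0 0 0"
}}

```text
clock: 18.12
eef_pos: [468.8, -360.4, 226.9]
tool_rot: [3.141, -0.001, -2.991]
force: [-0.2, 0.5, -0.5]
width: 85.5
gripper_force: 0.0
```

```bash
python3 - <<'E'
from cell import *
from h import *
import math
s=read_state();print(s['clock'],s['eef_pos'],s['force'],s['width'])
i=cams.get_image('wrist')
y=math.radians(9.2);R=np.array([[math.cos(y),-math.sin(y),0],[math.sin(y),math.cos(y),0],[0,0,1]]);o=np.array([468.9,-359.8,0])
big=cv2.resize(i['color'][...,::-1],None,fx=1.2,fy=1.2)
for P in([[130,-13,8],[130,13,8],[70,13,8],[70,-13,8]],[[-60,-7,68],[40,-7,68],[40,7,68],[-60,7,68]],[[145,-28,6],[145,28,6],[-105,28,6],[-105,-28,6]]):
    cv2.polylines(big,[(w2p(i,(R@np.array(P,float).T).T+o)*1.2).astype(int)],True,(0,0,255),1)
cv2.imwrite('pics/end.png',big)
E
```

```text
18.1167 [ 468.84127117 -360.3732738   226.91406951] [-0.21191059  0.4541152  -0.51261372] 85.47570560390166
```

View pics/end.png

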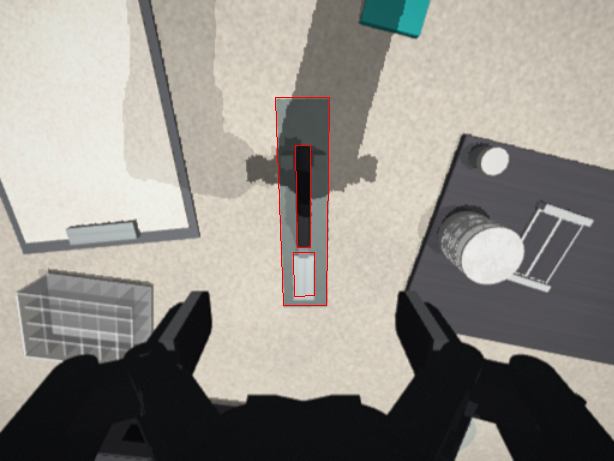

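The lifter lies in its rest as it did at the start, at (303,220). The carrier is face up on the plate at (552,247), and the dish stack and jar look undisturbed.

```bash
python3 -c "
from cell import *
print(order.finish_job())"
```

```text
the job is handed in; nothing more can be done
None
```

The carrier was tipped over with the lifter and lies face up and flat on the plate, the lifter is back in its rest, and the job was handed in at about 18 s; no verdict was returned.

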